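# Sweep the loose caps off the shaker into the washing-up basin

## Task

The shaker is switched off and has to be cleared: sweep the three loose blue caps along its platform and off the end into the grey washing-up basin that is tucked under it. Push them with the fingertips only, without picking any of them up. Leave the two amber vials standing where they are on the platform, let nothing fall into the white tray of clean glassware at the other end, and disturb nothing else on the bench.

Things in the scene. Friction and masses are not known exactly. Their poses are not given: they have to be found in the camera images.
- platform (a point): centre of the shaker's platform, on top of its black rubber mat, 115 mm above the bench. x points away from the robot across the platform, y along it to the left, z up (turned by up to 0.15 rad). Still, level, fixed; 280 mm along x, 340 mm along y: its open ends are at y = -170 and +170 mm. One cap stands near the middle, the other caps and vials towards the corners in any order
- shaker: white orbital shaker, fixed; origin under its centre on the bench, axes like the platform's, straight below its centre. A steel bar, 10 mm thick, centre 15 mm above the mat, runs along each long side of the platform at x = -132 and +132 mm, with a black knob 18 mm across, top 22 mm above the mat, at its ends (y = -155 and +155 mm). Nothing closes the two ends
- cap_1: loose blue ribbed screw cap of a culture bottle, lying mouth down: a disc 53 mm across, 26 mm high, 11 to 24 g, slides on the rubber mat; origin at the centre of its underside, z up (standing on the mat at the start, 115 mm above the bench)
- cap_2: loose blue ribbed screw cap of a culture bottle, lying mouth down: a disc 53 mm across, 26 mm high, 11 to 24 g, slides on the rubber mat; origin at the centre of its underside, z up (standing on the mat at the start, 115 mm above the bench)
- cap_3: loose blue ribbed screw cap of a culture bottle, lying mouth down: a disc 53 mm across, 26 mm high, 11 to 24 g, slides on the rubber mat; origin at the centre of its underside, z up (standing on the mat at the start, 115 mm above the bench)
- vial_1: amber glass sample vial with a white lid, standing loose on the mat: 28 mm across, 61 mm high, 35 g; origin at the centre of its underside, z up
- vial_2: amber glass sample vial with a white lid, standing loose on the mat: 28 mm across, 61 mm high, 35 g; origin at the centre of its underside, z up
- basin: mid-grey plastic washing-up basin, fixed on the bench under the left or right end of the platform: 280 mm along x, 180 along y, rim 89 mm above the bench, walls and floor 4 mm; origin at the centre of its underside, axes like the platform's. Its centre is 243 mm along y from the platform's centre: its near wall is tucked 17 mm under the platform's end, so what is pushed off drops in
- clean_tray: white plastic tray with clean glass beakers and dishes, fixed under the other end of the platform: 280 x 180 mm, walls 50 mm high, beakers up to 67 mm above the bench; origin at the centre of its underside. To be left alone
- bottle_1: clear culture bottle with a blue cap screwed on, standing on the bench well to the left of the shaker: 70 mm across, 138 mm high; origin at the centre of its underside. Bystander
- bottle_2: a second such bottle, near the first. Bystander
- dishes: stack of four white and clear Petri dishes on the bench well to the right of the shaker: 90 mm across, 60 mm high; origin at the centre of its underside. Bystander
- tube_rack: orange rack of small capped tubes on the bench well to the right: 200 mm along its x, 100 mm wide, 92 mm high; origin at the centre of its underside. Bystander
Not all that is in view belongs to the job. Leave any brown or red look-alike of the cap_1 alone. Leave any red look-alike of the cap_2 alone.

How it is judged:
By the outcome, as a careful person would: the job done as asked, in the order asked, and still so for the second after the job is handed in, with the robot touching nothing.
It also fails if it takes over 64 s, if anything falls off the work surface, if the arm or the gripper's body presses on something with over 40 N, if the wrist force passes 120 N, or if a joint passes its speed limit or range.

## Robot

A 6-joint arm with a two-finger parallel gripper is mounted at the origin on the work surface. World frame = base frame: x ahead of the robot, y to its left, z up, the work surface at z = 0. Lengths are in m, angles in degrees, forces in N, time in s.
With the tool pointing down it reaches from about 0.4 to 0.825 m from the base axis. Payload 7 kg.
Tool frame: the origin (TCP) lies midway between the tips of the shut fingers; the grasp point (between the pads) lies ctrl.tcp_to_grasp behind it (ctrl.tcp_to_grasp is the distance from the TCP to the grasp point, in m); z points along the fingers, x is the direction in which the jaws open and shut, and the axes are right-handed (so a half turn about z gives the same grasp; the last joint's range is limited). The gripper opens to 88 mm and grips with 3 to 60 N. Pads are 19 mm wide; open, the fingers measure 130 mm over their backs; the gripper's body (78 mm by 193 mm) begins 47 mm behind the grasp point.
Start: joints at [-47.321, 20.546, 0.682, 0, -70.136, -16.507], TCP at [0.298, -0.606, 0.227] pointing down, gripper open.
Joint ranges: [-176.03, 176.03], [-82.01, 121.73], [-58.28, 71.71], [-173.87, 95.51], [-174.79, -0.11], [-173.66, 173.66]. Speed limits (degrees/s): [136.94, 136.94, 172.46, 180, 180, 180].

## Interface

Orientations are given as [roll, pitch, yaw] about the fixed x, y, z axes, in that order (R = Rz(yaw) Ry(pitch) Rx(roll)).
In Python, from plant import ctrl gives the robot as it stands. The module is installed in compiled form; this text tells all that it offers.
- The arm moves only by the shell command python3 -m creep 'ROWS' [FORCE]. ROWS is JSON, a list of rows, each a list of 5 numbers: the shift along the tool's x, y, z in units of 25 mm (1.0 is 25 mm), then the turn about the tool's z in units of 5 degrees (1.0 is 5 degrees), then the gripper command: -1 is fully open, 1 is shut, values between are in proportion. In form: [[tx, ty, tz, roll, claw], ...]. A call has 1 to 20 rows; each row shifts and turns the commanded pose from where the row before left it, along the tool's axes as they then stand; what a row does not reach is not made up. A row lasts 1/12 s, in which the tool goes at most 41.7 mm and 7.16 degrees, less where a joint would pass 70% of its speed; a pose out of reach is approached as far as the arm can. A call is refused whole if a number of a shift passes 1 or a number of a turn 1, either way. A call with a gripper value outside its range is refused whole. The fingers move at their own pace and stop on an object; FORCE is the grip in N (left out, the last holds). Time passes only in rows, so rows that do not move let the fingers close. It gives the time, the measured TCP pose, the force and the opening at its end, in the units of the state.
- ctrl.sense(): the state, without advancing time (a new reading comes with each control period).
- ctrl.capture(name): name is "scene" or "top"; returns a dict with "pixels" (420x560x3 uint8, red, green, blue), "fx", "fy", "cx", "cy" (pixels), "dist_coeffs" ([k1, k2, p1, p2, k3] as OpenCV has them; the pictures are not rectified), "view" (4x4, takes a point from world to camera coordinates). Camera axes: x right, y up, looking along -z (the intrinsics and any distortion apply to the point x, -y, -z); pixel columns grow to the right and rows downward; lengths in m; the calibration is good to about 2 mm. A picture is of the moment at which its call begins. There is no depth.
- ctrl.sign_off(): hands the job in, once; it reports no verdict.
The state is a dict: "time": time; "joint_positions": joint angles; "joint_velocities": joint speeds; "effort": joint torques, N m; "position": TCP position; "orientation": TCP orientation; "force": force on the tool from outside, world axes, zero at the start; "torque": the same for the moment, N m; "gripper_width": opening from 0.0 (shut) to 1.0 (fully open).
Only numpy, scipy, OpenCV 4.12 (cv2) and the standard library are available. Lean on these libraries where they do the work, as an engineer would, in place of code of your own. Each camera call takes 0.05 s, during which the arm holds its last target.

## Working session

There is one attempt and no reset: what is moved stays moved. The work goes in short steps, Python scripts to look and compute and a shell command to move; the robot and the scene stay as the last step left them, time stands still between calls to the robot, and variables do not carry over. Pictures are saved under pics/ and viewed, and the job is handed in when it is done.

```bash
mkdir -p pics; python3 - <<'E'
from plant import ctrl
import cv2
print(ctrl.sense(), ctrl.tcp_to_grasp)
for n in("scene","top"):
    c=ctrl.capture(n); cv2.imwrite(f"pics/{n}0.png",c["pixels"][:,:,::-1])
    print(n,{k:c[k] for k in c if k!="pixels"})
E
```

```text
{'time': 0.0, 'joint_positions': array([-4.73195998e+01,  2.05932752e+01,  6.33251994e-01, -2.03888094e-02,
       -7.01359978e+01, -1.65071378e+01]), 'joint_velocities': array([ 0.00650959, -0.06174382, -0.04016231,  0.03075446,  0.05688006,
        0.04898412]), 'effort': array([-1.84200426e-04, -5.82722247e+01,  2.93054473e+01,  6.99724987e+00,
        6.84153638e-03, -1.90401124e-04]), 'position': array([ 0.29749315, -0.6053541 ,  0.22559712]), 'orientation': array([-1.79991091e+02, -9.75097106e-02,  1.16166311e+02]), 'force': array([ 0.1200905 , -1.82878316,  0.59268112]), 'torque': array([0.00210876, 0.02892912, 0.01007489]), 'gripper_width': 1.0017741274316467} 0.0188
scene {'fx': 431.22305227507803, 'fy': 431.22305227507803, 'cx': 277.64044672913616, 'cy': 211.26730262124653, 'dist_coeffs': array([0.03636551, 0.        , 0.        , 0.        , 0.        ]), 'view': array([[ 0.53625955,  0.84404338,  0.00405727, -0.24511623],
       [-0.64472914,  0.40651425,  0.64735655,  0.22795334],
       [ 0.54474767, -0.34976697,  0.76217651, -1.64639587],
       [ 0.        ,  0.        ,  0.        ,  1.        ]])}
top {'fx': 427.13467769345823, 'fy': 427.13467769345823, 'cx': 273.7376224424405, 'cy': 217.13033976894482, 'dist_coeffs': array([-0.05840263,  0.        ,  0.        ,  0.        ,  0.        ]), 'view': array([[ 0.00226501, -0.9999099 ,  0.01323081,  0.00306976],
       [ 0.98263869,  0.00468003,  0.18547051, -0.49200127],
       [-0.18551573,  0.01258101,  0.98256075, -1.3619886 ],
       [ 0.        ,  0.        ,  0.        ,  1.        ]])}
```

View pics/scene0.png

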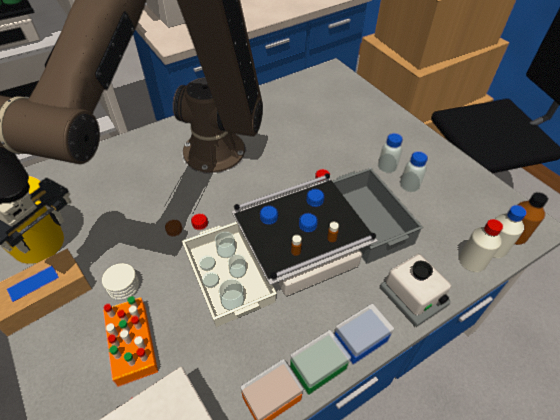

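View pics/top0.png

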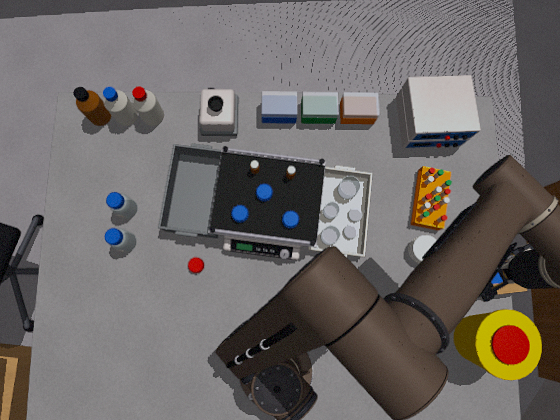

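Top view: the grey basin is at the left (+y) end, about (190,190), and the clean tray is at the right, about (345,210). Three blue caps are on the mat at (264,192), (240,214) and (291,219). The vial lids are at (254,165) and (291,173). The red look-alike at (196,265) and the red and brown ones in the scene view are on the bench, so they don't count. I'll confirm with an enlarged crop and measure.

```bash
cat > h.py <<'E'
from plant import ctrl
import cv2, numpy as np
def cam(n):
    c=ctrl.capture(n); K=np.array([[c["fx"],0,c["cx"]],[0,c["fy"],c["cy"]],[0,0,1.]]); return c,K
def back(c,K,uv,z):
    uv=np.array(uv,float).reshape(-1,1,2)
    p=cv2.undistortPoints(uv,K,c["dist_coeffs"]).reshape(-1,2)
    V=c["view"];R=V[:3,:3];o=-R.T@V[:3,3]
    d=np.c_[p[:,0],-p[:,1],-np.ones(len(p))]@R
    return o+d*((z-o[2])/d[:,2])[:,None]
def proj(c,K,P):
    V=c["view"].copy(); F=np.diag([1,-1,-1.]); R=F@V[:3,:3]; t=F@V[:3,3]
    return cv2.projectPoints(np.array(P,float).reshape(-1,1,3),cv2.Rodrigues(R)[0],t,K,c["dist_coeffs"])[0].reshape(-1,2)
def caps(n,amin=60):
    c,K=cam(n); im=c["pixels"]; hsv=cv2.cvtColor(im,cv2.COLOR_RGB2HSV)
    m=cv2.inRange(hsv,(100,150,60),(125,255,255))
    k,l,s,ce=cv2.connectedComponentsWithStats(m)
    return c,K,[(ce[i],s[i]) for i in range(1,k) if s[i][4]>amin]
E
python3 - <<'E'
from h import *
for n in("top","scene"):
    c,K,b=caps(n)
    for ce,s in b:
        print(n,ce.round(1),s, back(c,K,ce,.138)[0].round(4))
    im=c["pixels"][:,:,::-1]
    if n=="top": 
        cr=im[130:270,150:390]; cv2.imwrite("pics/topc.png",cv2.resize(cr,None,fx=3.3,fy=3.3,interpolation=cv2.INTER_CUBIC))
    else:
        cr=im[150:310,170:430]; cv2.imwrite("pics/scc.png",cv2.resize(cr,None,fx=3,fy=3,interpolation=cv2.INTER_CUBIC))
E
```

```text
top [109.7  93.5] [103  87  15  14 154] [0.8855 0.5459 0.138 ]
top [278.1 119.6] [262 117  35   6 196] [ 0.795  -0.0075  0.138 ]
top [263.9 191.8] [256 183  17  19 242] [0.5547 0.0367 0.138 ]
top [114.7 200.1] [106 192  18  17 227] [0.5261 0.5007 0.138 ]
top [239.6 213.1] [231 205  18  18 247] [0.4868 0.1112 0.138 ]
top [290.1 218.8] [282 210  18  18 246] [ 0.4696 -0.0444  0.138 ]
top [113.3 236.3] [105 228  18  17 236] [0.4125 0.497  0.138 ]
top [496.7 278.4] [491 272  12  12  85] [ 0.2863 -0.6789  0.138 ]
scene [314.1  42.4] [ 249    0  131   84 5389] [-0.2532  0.6404  0.138 ]
scene [524.1  56.1] [ 488    0   72  120 4586] [0.3135 1.3089 0.138 ]
scene [164.9  77.4] [ 134   31   71   89 2284] [-0.3452 -0.0211  0.138 ]
scene [552.4 126.6] [538 105  22  41 417] [0.6661 1.0033 0.138 ]
scene [393.9 139.9] [387 134  15  13 163] [0.4237 0.4926 0.138 ]
scene [418.4 158.7] [411 152  16  14 186] [0.5371 0.4963 0.138 ]
scene [553.4 165.7] [542 159  18  16 148] [0.7912 0.8334 0.138 ]
scene [314.8 197.4] [306 189  18  18 264] [0.4955 0.1086 0.138 ]
scene [268.4 214.6] [260 206  18  19 281] [ 0.4782 -0.0461  0.138 ]
scene [516.4 213. ] [508 206  18  15 211] [0.8591 0.5698 0.138 ]
scene [307.6 222.1] [299 213  19  19 292] [0.5628 0.0348 0.138 ]
scene [ 31.9 283.3] [  7 266  51  35 672] [ 0.3508 -0.6758  0.138 ]
scene [403.9 362.5] [ 309  283  197  137 2893] [ 1.0135 -0.0155  0.138 ]
scene [361.3 348.5] [335 332  55  32 240] [ 0.9373 -0.0762  0.138 ]
```

View pics/topc.png

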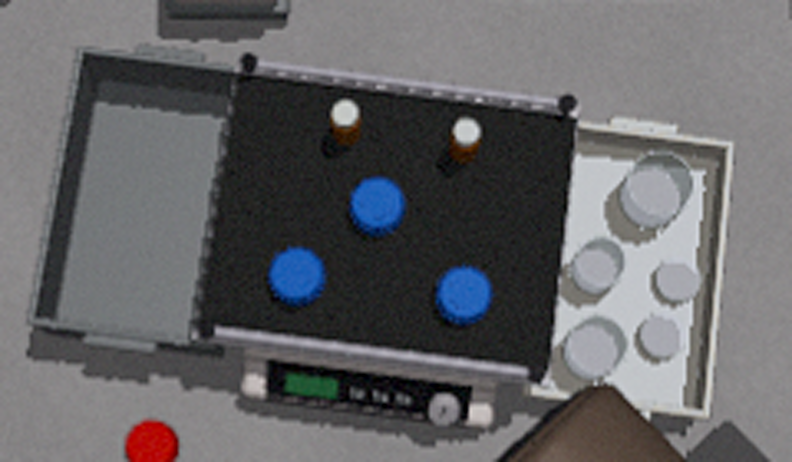

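View pics/scc.png

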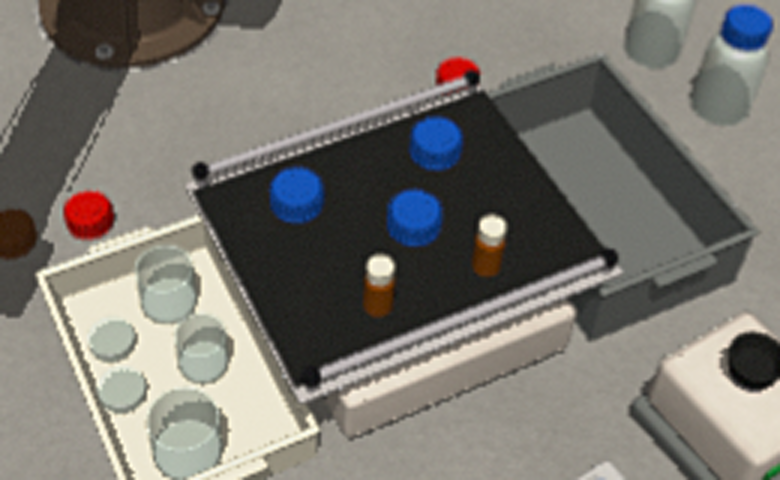

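The crops confirm exactly three blue caps on the mat: two on the near side and one in the middle. Both vials are on the far side and the open end faces the grey basin. Next I'll fit the shapes as cylinders and get the platform frame from the knobs.

```bash
cat >> h.py <<'E'
from scipy.optimize import least_squares
def sil(c,K,x,y,r=.0265,h=.026,z0=.115):
    a=np.linspace(0,2*np.pi,40,endpoint=False)
    P=[[x+r*np.cos(t),y+r*np.sin(t),z] for z in(z0,z0+h) for t in a]
    hull=cv2.convexHull(proj(c,K,P).astype(np.float32)); m=cv2.moments(hull)
    return np.array([m["m10"]/m["m00"],m["m01"]/m["m00"]]),m["m00"]
def fit(c,K,uv,**k):
    x0=back(c,K,uv,k.get("z0",.115)+.013)[0][:2]
    return least_squares(lambda q:sil(c,K,*q,**k)[0]-uv,x0,diff_step=1e-4).x
E
python3 - <<'E'
from h import *
ct,Kt,bt=caps("top"); cs,Ks,bs=caps("scene")
rt=[fit(ct,Kt,ce) for ce,s in bt if 225<ce[0]<305 and 180<ce[1]<230]
rs=[fit(cs,Ks,ce) for ce,s in bs if 255<ce[0]<325 and 190<ce[1]<230]
print("top",np.round(rt,4),"\nscene",np.round(rs,4))
S=lambda u,o,f:np.array(u)/f+np.array(o)
kt=back(ct,Kt,S([[249,63],[568,104],[203,332]],(150,130),3.3)-.4,.135)
ks=back(cs,Ks,S([[610,258],[311,377],[473,78],[201,171]],(170,150),3)-.4,.133)
print("knobs top FL,FR,NL",kt.round(4),"\nscene FL,FR,NL,NR",ks.round(4), "ctr",ks.mean(0))
d=ks[0]-ks[1]+ks[2]-ks[3];print("yaw",np.degrees(np.arctan2(-d[0],d[1])),np.linalg.norm(ks[0]-ks[1]),np.linalg.norm(ks[0]-ks[2]))
d=kt[0]-kt[1];print("yawtop",np.degrees(np.arctan2(-d[0],d[1])),np.linalg.norm(d),"ctr",(kt[1]+kt[2])/2)
# lids centre z .176
lt=back(ct,Kt,S([[345,114],[466,131]],(150,130),3.3)-.4,.174); ls=back(cs,Ks,S([[491,228],[380,268]],(170,150),3)-.4,.170)
print("vials",lt.round(4),ls.round(4))
E
```

```text
top [[ 0.5569  0.037 ]
 [ 0.4887  0.1119]
 [ 0.4712 -0.045 ]] 
scene [[ 0.4883  0.1145]
 [ 0.471  -0.0417]
 [ 0.5563  0.04  ]]
knobs top FL,FR,NL [[ 0.6961  0.1614  0.135 ]
 [ 0.6568 -0.1459  0.135 ]
 [ 0.4335  0.1978  0.135 ]] 
scene FL,FR,NL,NR [[ 0.6983  0.1656  0.133 ]
 [ 0.6587 -0.1424  0.133 ]
 [ 0.4367  0.2     0.133 ]
 [ 0.3973 -0.1081  0.133 ]] ctr [0.54773324 0.02875781 0.133     ]
yaw -7.305448711083321 0.3105012168892871 0.263902645340858
yawtop -7.293267553316173 0.3098410259867855 ctr [0.54514435 0.02591786 0.135     ]
vials [[ 0.6328  0.0668  0.174 ]
 [ 0.617  -0.0455  0.174 ]] [[ 0.6311  0.0716  0.17  ]
 [ 0.6145 -0.0411  0.17  ]]
```

Both views agree to within about 4 mm, and the knob spacings come out right (310 x 264 mm). The platform centre is about (0.546, 0.027), yaw -7.3°. In the platform frame:

| Item | x (mm) | y (mm) |
|---|---|---|
| Left cap (L) | -68 | 78 |
| Middle cap (M) | 9 | 13 |
| Right cap (R) | -66 | -79 |
| Vial 1 | 80 | 53 |
| Vial 2 | 78 | -60 |

I'll turn the tool to yaw 172.7, which makes tool y the sweep direction, and push each cap cradled between fingertips about 25 mm apart. The order is L, M, R.

```bash
python3 -m creep '[[0,0,-1,0,0.43],[0,0,-1,0,0.43],[0,0,0,-1,0.43],[0,0,0,-1,0.43],[0,0,0,-1,0.43],[0,0,0,-1,0.43],[0,0,0,-1,0.43],[0,0,0,-1,0.43],[0,0,0,-1,0.43],[0,0,0,-1,0.43],[0,0,0,-1,0.43],[0,0,0,-1,0.43],[0,0,0,-1,0.43],[0,0,0,-0.3,0.43],[0,0,0,0,0.43],[0,0,0,0,0.43]]'
cat >> h.py <<'E'
C0=np.array([.546,.027]);YW=np.radians(-7.3);EX=np.array([np.cos(YW),np.sin(YW)]);EY=np.array([-np.sin(YW),np.cos(YW)])
def loc(p): d=np.array(p[:2])-C0; return np.array([d@EX,d@EY])
def togo(lx,ly,z):
    s=ctrl.sense();p=s["position"];yaw=np.radians(s["orientation"][2]);l=loc(p)
    T=C0+lx*EX+ly*EY-p[:2]
    print("t",s["time"],"local mm",(l*1e3).round(1),"z",p[2].round(4),"rpy",s["orientation"].round(2),"w",round(s["gripper_width"]*88,1),"F",s["force"].round(1))
    print("units tx,ty,tz",(np.array([T@[np.cos(yaw),np.sin(yaw)],T@[np.sin(yaw),-np.cos(yaw)],p[2]-z])/.025).round(2))
E
python3 -c "
from h import *
togo(-.068,.023,.20)"
```

```text
time: 1.63
position: [0.2977, -0.6057, 0.2765]
orientation: [180.0, -0.0, 172.6]
force: [0.1, -0.5, -0.1]
gripper_width: 0.287
t 1.6333 local mm [-165.9 -659.1] z 0.2765 rpy [ 1.7999e+02 -1.0000e-02  1.7260e+02] w 25.2 F [ 0.1 -0.5 -0.1]
units tx,ty,tz [-3.87 27.29  3.06]
```

```bash
python3 -m creep '[[-0.2,0.5,0,0,0.43],[-0.2,1,0,0,0.43],[-0.2,1,0,0,0.43],[-0.2,1,0,0,0.43],[-0.2,1,0,0,0.43],[-0.2,1,0,0,0.43],[-0.2,1,0,0,0.43],[-0.2,1,0,0,0.43],[-0.2,1,0,0,0.43],[-0.2,1,0,0,0.43],[-0.2,1,0,0,0.43],[-0.2,1,0,0,0.43],[-0.2,1,0,0,0.43],[-0.2,1,0,0,0.43],[-0.2,1,0,0,0.43],[-0.2,1,0,0,0.43],[-0.2,1,0,0,0.43],[-0.2,1,0,0,0.43],[-0.2,1,0,0,0.43],[-0.07,1,0,0,0.43]]' | head -3
python3 -m creep '[[0,1,0,0,0.43],[0,1,0,0,0.43],[0,1,0,0,0.43],[0,1,0,0,0.43],[0,1,0.5,0,0.43],[0,1,0.5,0,0.43],[0,1,1,0,0.43],[0,0.8,0.5,0,0.43],[0,0,0.5,0,0.43],[0,0,0,0,0.43],[0,0,0,0,0.43]]' | head -3
python3 -c "
from h import *
togo(-.068,.023,.125)
c,K=cam('top');cv2.imwrite('pics/a.png',cv2.resize(c['pixels'][120:280,140:400,::-1],None,fx=3,fy=3))"
```

```text
time: 3.3
position: [0.4561, -0.133, 0.2767]
orientation: [180.0, 0.0, 172.6]
time: 4.22
position: [0.4802, 0.0589, 0.2014]
orientation: [-179.9, -0.1, 172.7]
t 4.2167 local mm [-69.3  23.3] z 0.2014 rpy [-1.7995e+02 -5.0000e-02  1.7268e+02] w 24.9 F [-0.2 -0.3  0.3]
units tx,ty,tz [-0.05 -0.01  3.06]
```

View pics/a.png

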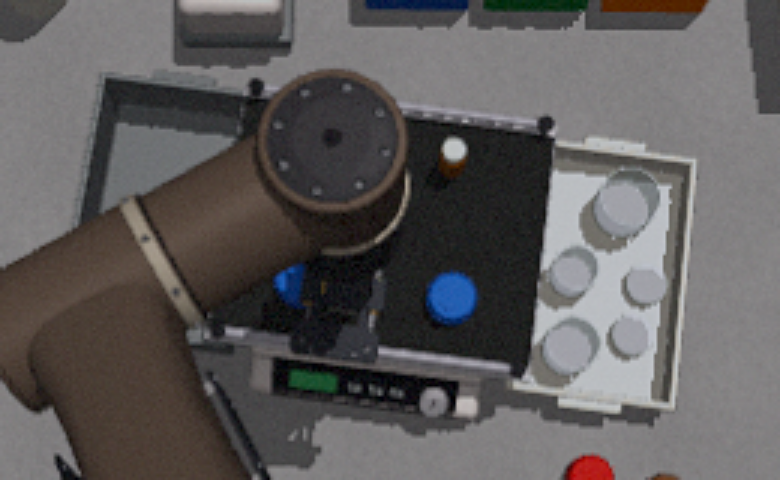

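The gripper is above the mat behind cap L, whose edge shows at (290,285) in the crop. Everything else is where it was. I'll descend and push.

```bash
python3 -m creep '[[-0.05,0,0.8,0,0.43],[0,0,0.8,0,0.43],[0,0,0.8,0,0.43],[0,0,0.4,0,0.43],[0,0,0.2,0,0.43],[0,0,0,0,0.43],[0,0,0,0,0.43],[0,0.2,0,0,0.43],[0,0.2,0,0,0.43],[0,0.2,0,0,0.43],[0,0.2,0,0,0.43],[0,0.2,0,0,0.43],[0,0.2,0,0,0.43],[0,0.2,0,0,0.43],[0,0.2,0,0,0.43]]'
python3 -c "
from h import *
togo(-.068,.178,.126)
c,K=cam('scene');cv2.imwrite('pics/b.png',cv2.resize(c['pixels'][140:310,170:430,::-1],None,fx=3,fy=3))"
```

```text
time: 5.52
position: [0.4871, 0.0989, 0.1266]
orientation: [-180.0, -0.0, 172.7]
force: [0.9, -0.4, 0.2]
gripper_width: 0.285
t 5.5167 local mm [-67.6  63.8] z 0.1266 rpy [-179.99   -0.    172.69] w 25.1 F [ 0.9 -0.4  0.2]
units tx,ty,tz [0.02 4.57 0.02]
```

View pics/b.png

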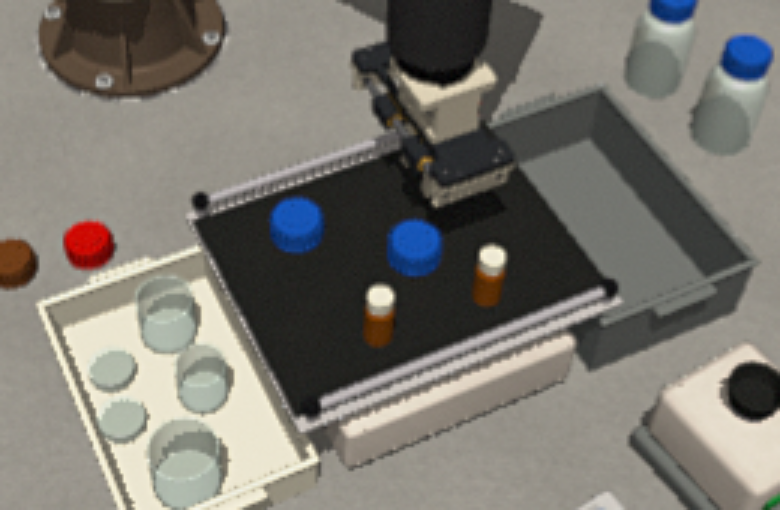

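The gripper is low over the L lane. It hides cap L, and M, R and the vials haven't moved. I'll push on off the end.

```bash
python3 -m creep '[[0,0.25,0,0,0.43],[0,0.25,0,0,0.43],[0,0.25,0,0,0.43],[0,0.25,0,0,0.43],[0,0.25,0,0,0.43],[0,0.25,0,0,0.43],[0,0.25,0,0,0.43],[0,0.25,0,0,0.43],[0,0.25,0,0,0.43],[0,0.25,0,0,0.43],[0,0.25,0,0,0.43],[0,0.25,0,0,0.43],[0,0.25,0,0,0.43],[0,0.25,0,0,0.43],[0,0.25,0,0,0.43],[0,0.25,0,0,0.43],[0,0.25,0,0,0.43],[0,0.25,0,0,0.43],[0,0,0,0,0.43],[0,0,0,0,0.43]]'
python3 -c "
from h import *
togo(.009,-.042,.2)
c,K=cam('scene');cv2.imwrite('pics/c.png',cv2.resize(c['pixels'][140:310,170:430,::-1],None,fx=3,fy=3))"
```

```text
time: 7.23
position: [0.5014, 0.2102, 0.1264]
orientation: [-180.0, -0.0, 172.7]
force: [0.0, 0.8, 0.0]
gripper_width: 0.288
t 7.2333 local mm [-67.6 176.1] z 0.1264 rpy [-1.7999e+02 -1.0000e-02  1.7270e+02] w 25.4 F [0.  0.8 0. ]
units tx,ty,tz [-3.06 -8.72 -2.94]
```

View pics/c.png

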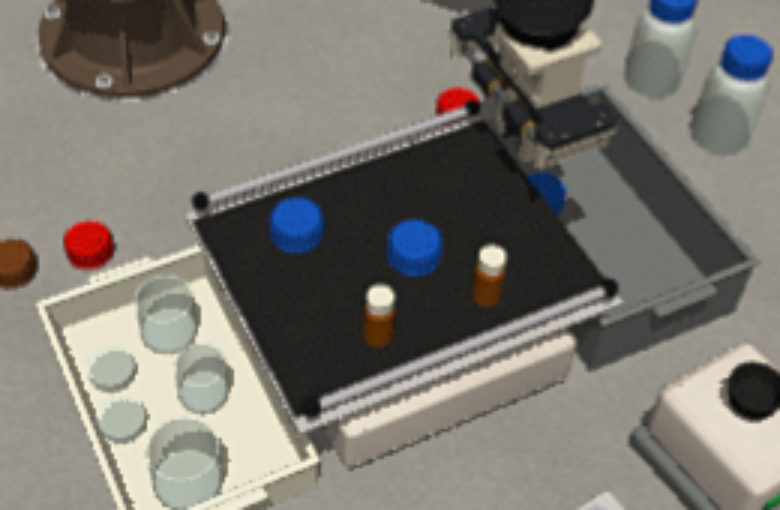

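Cap L is in the basin at crop (548,190). Now I'll lift and go behind M.

```bash
python3 -m creep '[[0,0,-1,0,0.43],[0,0,-1,0,0.43],[0,0,-1,0,0.43],[-0.3,-0.8,0,0,0.43],[-0.3,-0.8,0,0,0.43],[-0.3,-0.8,0,0,0.43],[-0.3,-0.8,0,0,0.43],[-0.3,-0.8,0,0,0.43],[-0.3,-0.8,0,0,0.43],[-0.3,-0.8,0,0,0.43],[-0.3,-0.8,0,0,0.43],[-0.3,-0.8,0,0,0.43],[-0.3,-0.8,0,0,0.43],[-0.06,-0.72,0,0,0.43],[0,0,0,0,0.43],[0,0,0,0,0.43]]'
python3 -c "
from h import *
togo(.009,-.042,.126)
c,K,b=caps('scene')
for ce,s in b:
  if 240<ce[0]<400 and 180<ce[1]<240: print(ce,s,fit(c,K,ce), loc(fit(c,K,ce)))
cv2.imwrite('pics/d.png',cv2.resize(c['pixels'][140:310,170:430,::-1],None,fx=3,fy=3))"
```

```text
time: 8.62
position: [0.5492, -0.0171, 0.2015]
orientation: [-180.0, -0.0, 172.5]
force: [0.3, -0.7, -0.4]
gripper_width: 0.285
t 8.6167 local mm [  8.7 -43.4] z 0.2015 rpy [-1.8000e+02 -1.0000e-02  1.7255e+02] w 25.0 F [ 0.3 -0.7 -0.4]
units tx,ty,tz [-0.01  0.06  3.02]
[352.73 202.95] [346 198  13  14 100] [0.56802816 0.1985175 ] [5.58105654e-05 1.72926254e-01]
[268.43006993 214.62937063] [260 205  18  20 286] [ 0.4710594  -0.04180177] [-0.06559089 -0.07776639]
[308.64102564 224.55897436] [299 217  19  15 195] [0.56540614 0.03729456] [0.01794077 0.01267695]
```

View pics/d.png

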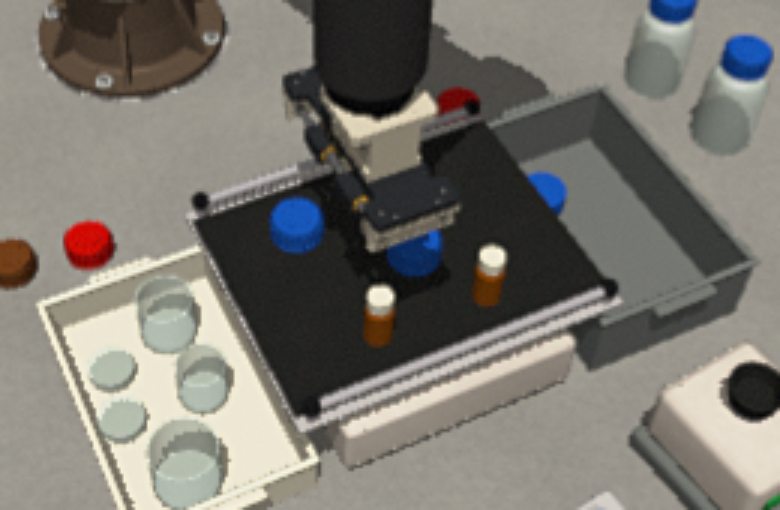

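M is at crop (415,250), partly under the gripper, and cap L is lying in the basin. Before descending, I'll check that the gripper body's underside will clear the vial tops, because it passes over them.

```bash
python3 -c "
from h import *
c,K=cam('scene');p=ctrl.sense()['position']
im=cv2.resize(c['pixels'][140:310,170:430,::-1],None,fx=3,fy=3).copy()
for dz,col in((.0658,(0,255,0)),(0.0,(0,255,255))):
  hx,hy=(.0965,.039) if dz else (.034,.0095)
  P=[list(p[:2]+sx*hx*EX+sy*hy*EY)+[p[2]+dz] for sx,sy in((-1,-1),(1,-1),(1,1),(-1,1))]
  q=(proj(c,K,P)-[170,140])*3+1
  cv2.polylines(im,[q.round().astype(int)],True,col,1)
cv2.imwrite('pics/e.png',im)"
```

```text
(no output)
```

View pics/e.png

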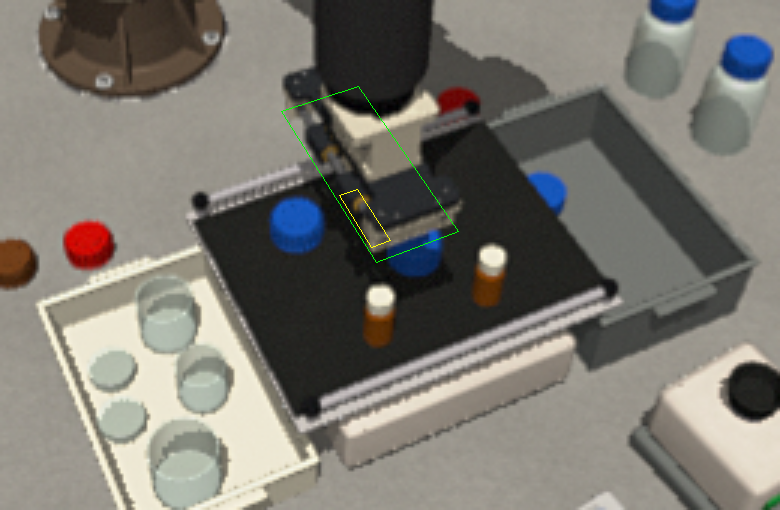

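The body matches the stated envelope, so its underside will be about 17 mm above the lids with the TCP at 0.128. I'll descend and push M.

```bash
python3 -m creep '[[0,0,0.8,0.03,0.43],[0,0,0.8,0,0.43],[0,0,0.8,0,0.43],[0,0,0.4,0,0.43],[0,0,0.14,0,0.43],[0,0,0,0,0.43],[0,0,0,0,0.43],[0,0.2,0,0,0.43],[0,0.2,0,0,0.43],[0,0.2,0,0,0.43],[0,0.2,0,0,0.43],[0,0.2,0,0,0.43],[0,0.2,0,0,0.43],[0,0.2,0,0,0.43],[0,0.2,0,0,0.43],[0,0.2,0,0,0.43],[0,0.2,0,0,0.43]]'
python3 -c "
from h import *
togo(.009,.178,.128)
c,K=cam('scene');cv2.imwrite('pics/f.png',cv2.resize(c['pixels'][140:310,170:430,::-1],None,fx=3,fy=3))"
```

```text
time: 10.13
position: [0.556, 0.034, 0.128]
orientation: [-180.0, -0.0, 172.5]
force: [-0.1, -0.9, -0.1]
gripper_width: 0.288
t 10.1333 local mm [9.1 8.2] z 0.128 rpy [-180.     -0.    172.53] w 25.4 F [-0.1 -0.9 -0.1]
units tx,ty,tz [0.02 6.79 0.  ]
```

View pics/f.png

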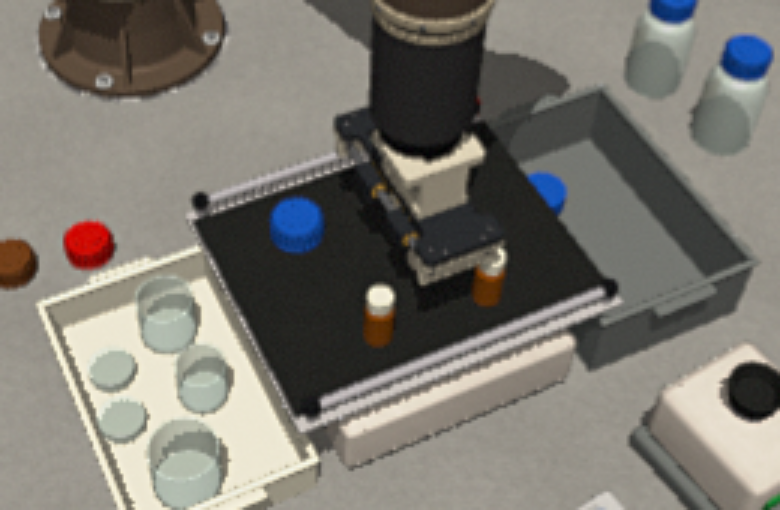

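Both vials are still upright at crop (380,315) and (490,275), with the body passing above the second, and the contact force is about zero. I'll carry on with M.

```bash
python3 -m creep '[[0,0.25,0,0,0.43],[0,0.25,0,0,0.43],[0,0.25,0,0,0.43],[0,0.25,0,0,0.43],[0,0.25,0,0,0.43],[0,0.25,0,0,0.43],[0,0.25,0,0,0.43],[0,0.25,0,0,0.43],[0,0.25,0,0,0.43],[0,0.25,0,0,0.43],[0,0.25,0,0,0.43],[0,0.25,0,0,0.43]]'
python3 -m creep '[[0,0.25,0,0,0.43],[0,0.25,0,0,0.43],[0,0.25,0,0,0.43],[0,0.25,0,0,0.43],[0,0.25,0,0,0.43],[0,0.25,0,0,0.43],[0,0.25,0,0,0.43],[0,0.25,0,0,0.43],[0,0.25,0,0,0.43],[0,0.25,0,0,0.43],[0,0.25,0,0,0.43],[0,0.25,0,0,0.43],[0,0.25,0,0,0.43],[0,0.25,0,0,0.43],[0,0.25,0,0,0.43],[0,0,0,0,0.43],[0,0,0,0,0.43]]'
python3 -c "
from h import *
togo(-.0655,-.134,.226)
c,K=cam('scene');cv2.imwrite('pics/g.png',cv2.resize(c['pixels'][140:310,170:430,::-1],None,fx=3,fy=3))"
```

```text
time: 11.18
position: [0.5658, 0.1085, 0.1281]
orientation: [-180.0, -0.0, 172.5]
force: [-0.7, 0.7, -0.1]
gripper_width: 0.287
time: 12.6
position: [0.5779, 0.2012, 0.1279]
orientation: [-180.0, -0.0, 172.6]
force: [0.7, -0.3, -0.2]
gripper_width: 0.286
t 12.6 local mm [  9.5 176.8] z 0.1279 rpy [-1.7999e+02 -1.0000e-02  1.7255e+02] w 25.1 F [ 0.7 -0.3 -0.2]
units tx,ty,tz [  2.97 -12.44  -3.92]
```

View pics/g.png

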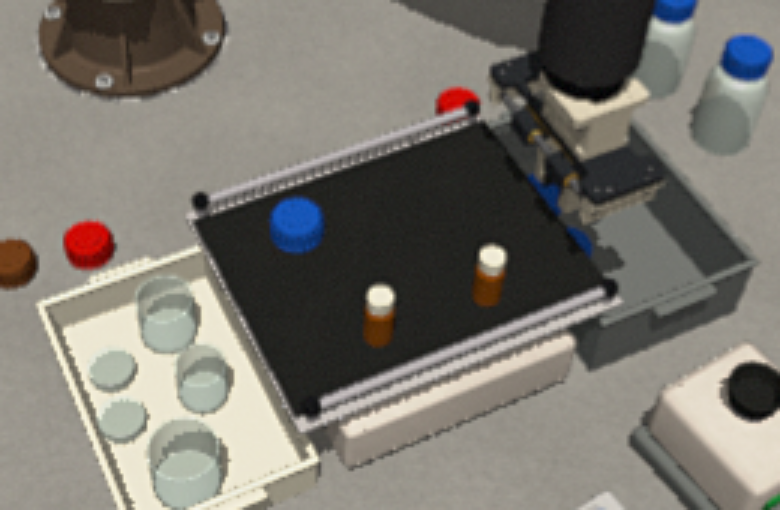

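M is in the basin at (578,238), beside L, and the vials are unmoved. Last is R.

```bash
python3 -m creep '[[0,0,-1,0,0.43],[0,0,-1,0,0.43],[0,0,-1,0.03,0.43],[0.2,-0.85,0,0,0.43],[0.2,-0.85,0,0,0.43],[0.2,-0.85,0,0,0.43],[0.2,-0.85,0,0,0.43],[0.2,-0.85,0,0,0.43],[0.2,-0.85,0,0,0.43],[0.2,-0.85,0,0,0.43],[0.2,-0.85,0,0,0.43],[0.2,-0.85,0,0,0.43],[0.2,-0.85,0,0,0.43],[0.2,-0.85,0,0,0.43],[0.2,-0.85,0,0,0.43],[0.2,-0.85,0,0,0.43],[0.2,-0.85,0,0,0.43],[0.16,-0.5,0,0,0.43],[0,0,0,0,0.43],[0,0,0,0,0.43]]'
python3 -c "
from h import *
togo(-.0665,-.134,.127)
c,K,b=caps('top')
for ce,s in b:
  if 150<ce[0]<330 and 150<ce[1]<260: print(ce,s,loc(fit(c,K,ce)))
cv2.imwrite('pics/i.png',cv2.resize(c['pixels'][120:280,140:400,::-1],None,fx=3,fy=3))"
```

```text
time: 14.32
position: [0.4632, -0.0971, 0.2033]
orientation: [180.0, 0.0, 172.3]
force: [-0.0, 0.8, -0.2]
gripper_width: 0.286
t 14.3167 local mm [ -66.3 -133.6] z 0.2033 rpy [1.7999e+02 3.0000e-02 1.7227e+02] w 25.2 F [-0.   0.8 -0.2]
units tx,ty,tz [ 0.01 -0.01  3.05]
[197.26388889 215.20833333] [192 207  12  16 144] [-0.09162991  0.20589433]
[289.83333333 220.10416667] [282 213  16  15 192] [-0.06921512 -0.08042375]
```

View pics/i.png

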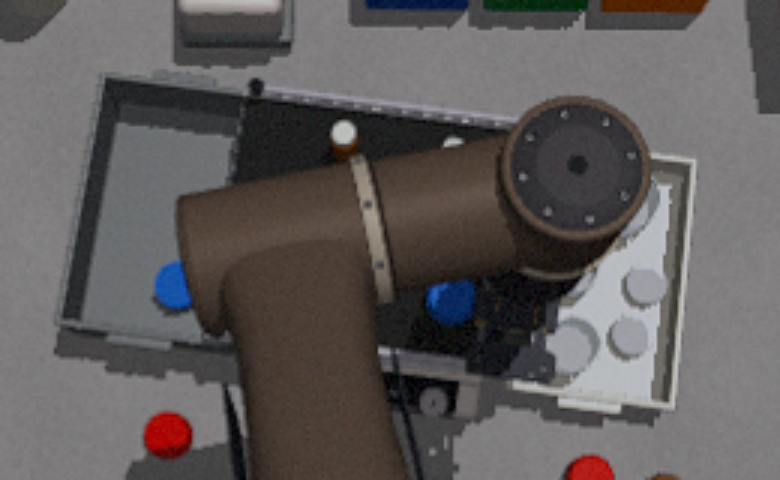

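The tool is behind R, which shows at crop (450,298), and clear of the tray. I'll descend and push along the whole lane.

```bash
python3 -m creep '[[0,0,0.8,-0.09,0.43],[0,0,0.8,0,0.43],[0,0,0.8,0,0.43],[0,0,0.4,0,0.43],[0,0,0.25,0,0.43],[0,0,0,0,0.43],[0,0,0,0,0.43],[0,0.2,0,0,0.43],[0,0.2,0,0,0.43],[0,0.2,0,0,0.43],[0,0.2,0,0,0.43],[0,0.2,0,0,0.43],[0,0.2,0,0,0.43],[0,0.2,0,0,0.43],[0,0.2,0,0,0.43],[0,0.2,0,0,0.43],[0,0.2,0,0,0.43],[0,0.2,0,0,0.43],[0,0.2,0,0,0.43]]'
python3 -m creep '[[0,0.25,0,0,0.43],[0,0.25,0,0,0.43],[0,0.25,0,0,0.43],[0,0.25,0,0,0.43],[0,0.25,0,0,0.43],[0,0.25,0,0,0.43],[0,0.25,0,0,0.43],[0,0.25,0,0,0.43]]'
python3 -c "
from h import *
togo(-.0665,.178,.127)
c,K=cam('scene');cv2.imwrite('pics/j.png',cv2.resize(c['pixels'][140:310,170:430,::-1],None,fx=3,fy=3))"
```

```text
time: 15.95
position: [0.471, -0.0366, 0.1268]
orientation: [-180.0, -0.0, 172.8]
force: [-0.2, -0.2, 0.9]
gripper_width: 0.284
time: 16.62
position: [0.4773, 0.0132, 0.1268]
orientation: [180.0, 0.0, 172.8]
force: [-0.0, 0.3, 0.2]
gripper_width: 0.285
t 16.6167 local mm [-66.4 -22.5] z 0.1268 rpy [180.     0.   172.82] w 25.1 F [-0.   0.3  0.2]
units tx,ty,tz [-0.01  8.02 -0.01]
```

View pics/j.png

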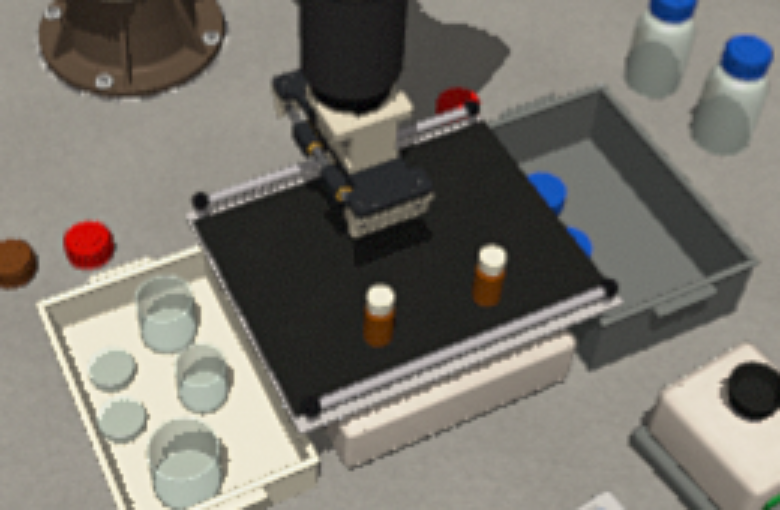

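R has left its old spot and is hidden behind the gripper in the cradle. L and M are in the basin at (548,190) and (578,240). I'll continue off the end.

```bash
python3 -m creep '[[0,0.25,0,0,0.43],[0,0.25,0,0,0.43],[0,0.25,0,0,0.43],[0,0.25,0,0,0.43],[0,0.25,0,0,0.43],[0,0.25,0,0,0.43],[0,0.25,0,0,0.43],[0,0.25,0,0,0.43],[0,0.25,0,0,0.43],[0,0.25,0,0,0.43],[0,0.25,0,0,0.43],[0,0.25,0,0,0.43],[0,0.25,0,0,0.43],[0,0.25,0,0,0.43],[0,0.25,0,0,0.43],[0,0.25,0,0,0.43]]'
python3 -m creep '[[0,0.25,0,0,0.43],[0,0.25,0,0,0.43],[0,0.25,0,0,0.43],[0,0.25,0,0,0.43],[0,0.25,0,0,0.43],[0,0.25,0,0,0.43],[0,0.25,0,0,0.43],[0,0.25,0,0,0.43],[0,0.25,0,0,0.43],[0,0.25,0,0,0.43],[0,0.25,0,0,0.43],[0,0.25,0,0,0.43],[0,0.25,0,0,0.43],[0,0.25,0,0,0.43],[0,0.25,0,0,0.43],[0,0.25,0,0,0.43],[0,0,0,0,0.43],[0,0,0,0,0.43]]'
python3 -m creep '[[0,0,-0.5,0,0.43],[0,0,-1,0,0.43],[0,0,-1,0,0.43],[0,0,-1,0,0.43],[0,0,-1,0,0.43],[0,-1,0,0,0.43],[0,-1,0,0,0.43],[0,-1,0,0,0.43],[0,-1,0,0,0.43],[0,-1,0,0,0.43],[0,-1,0,0,0.43],[0,-1,0,0,0.43],[0,-1,0,0,0.43],[0,-1,0,0,0.43],[0,-1,0,0,0.43],[0,-1,0,0,0.43],[0,-1,0,0,0.43],[0,0,0,0,0.43]]'
python3 -c "
from h import *
togo(-.0665,.178,.127)
c,K=cam('scene');cv2.imwrite('pics/k.png',cv2.resize(c['pixels'][140:310,170:430,::-1],None,fx=3,fy=3))
c,K=cam('top');cv2.imwrite('pics/l.png',cv2.resize(c['pixels'][120:280,140:400,::-1],None,fx=3,fy=3))"
```

```text
time: 18.0
position: [0.4897, 0.1123, 0.1268]
orientation: [-180.0, -0.0, 172.8]
force: [0.7, 0.4, -0.4]
gripper_width: 0.285
time: 19.5
position: [0.5021, 0.2112, 0.1267]
orientation: [-180.0, -0.0, 172.8]
force: [-0.7, 0.5, -0.4]
gripper_width: 0.286
time: 21.0
position: [0.4635, -0.0897, 0.2393]
orientation: [-180.0, -0.0, 172.7]
force: [-0.7, 0.3, 0.4]
gripper_width: 0.285
t 21.0 local mm [ -67.  -126.2] z 0.2393 rpy [-1.7997e+02 -2.0000e-02  1.7268e+02] w 25.0 F [-0.7  0.3  0.4]
units tx,ty,tz [-0.02 12.17  4.49]
```

View pics/k.png

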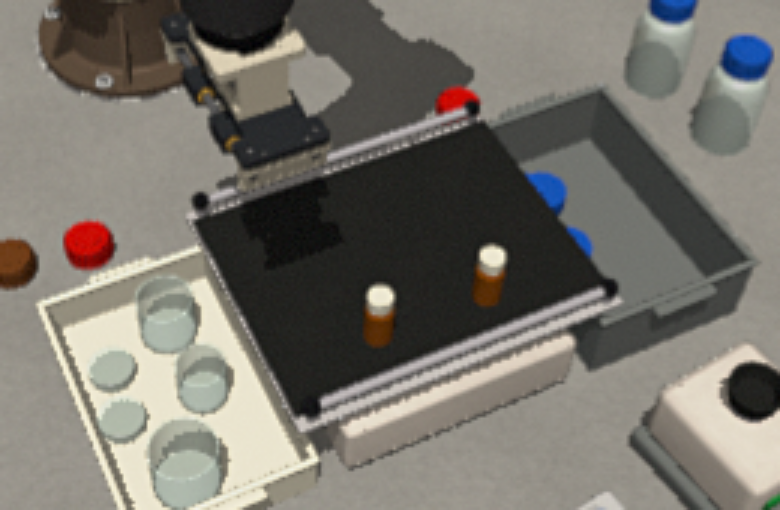

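View pics/l.png

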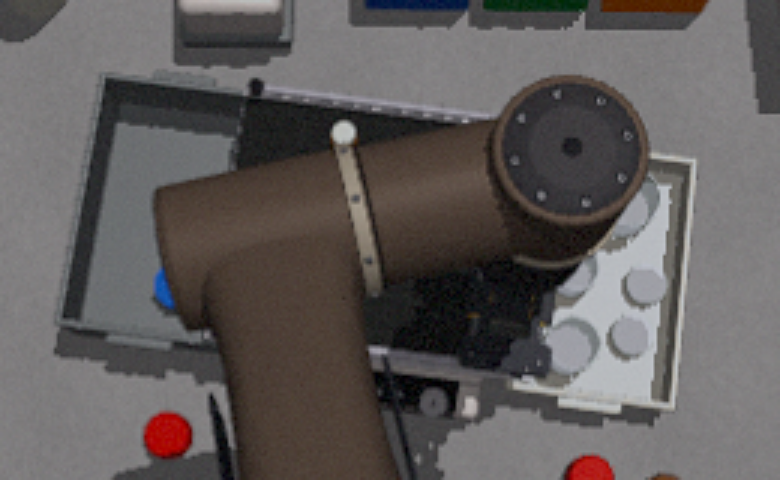

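The platform now holds only the two vials. Two caps are visible in the basin, and the arm hides the third from above. I'll move the arm back to the right to see the whole basin.

```bash
python3 -m creep '[[0,0,-1,0,0.43],[0,-0.5,-0.5,0,0.43],[0.2,-1,0,0,0.43],[0.2,-1,0,0,0.43],[0.2,-1,0,0,0.43],[0.2,-1,0,0,0.43],[0.2,-1,0,0,0.43],[0.2,-1,0,0,0.43],[0.2,-1,0,0,0.43],[0.2,-1,0,0,0.43],[0.2,-1,0,0,0.43],[0.2,-1,0,0,0.43],[0.2,-1,0,0,0.43],[0.2,-1,0,0,0.43],[0.2,-1,0,0,0.43],[0.2,-1,0,0,0.43],[0.2,-1,0,0,0.43],[0,-0.5,0,0,0.43],[0,0,0,0,0.43],[0,0,0,0,0.43]]'
python3 -c "
from h import *
c,K,b=caps('top')
for ce,s in b:
  if 150<ce[0]<330 and 150<ce[1]<260: print(ce,s,loc(fit(c,K,ce,z0=.004)))
cv2.imwrite('pics/m.png',c['pixels'][:,:,::-1])
cv2.imwrite('pics/n.png',cv2.resize(c['pixels'][120:280,140:400,::-1],None,fx=3,fy=3))
I=lambda u:np.array(u)
c,K=cam('scene');cv2.imwrite('pics/o.png',c['pixels'][:,:,::-1])"
```

```text
time: 22.77
position: [0.3406, -0.474, 0.2762]
orientation: [180.0, -0.0, 172.8]
force: [0.5, 1.6, -0.5]
gripper_width: 0.282
[207.46067416 192.5       ] [201 185  14  16 178] [0.00938037 0.20572963]
[201.51119403 214.1119403 ] [192 206  20  17 268] [-0.06721242  0.21371137]
```

View pics/n.png

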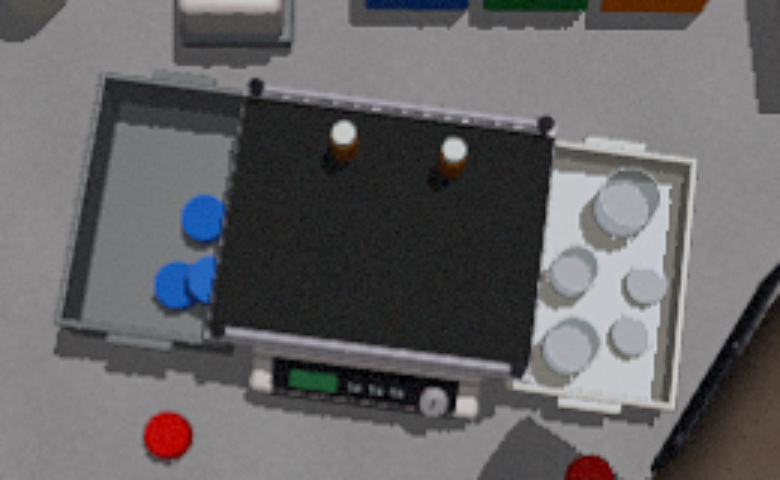

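View pics/o.png

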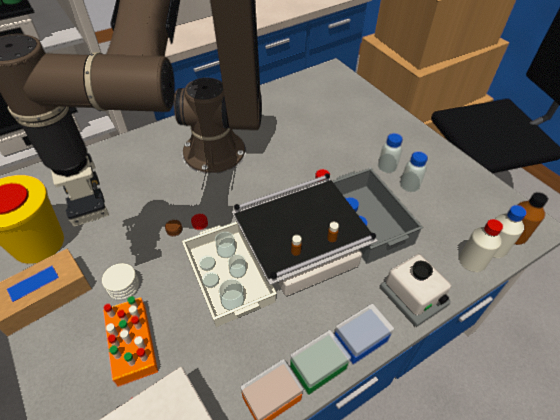

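Three blue discs are in the basin at crop (203,218), (175,285) and (203,280), the last one overlapping its neighbour. The vial lids are at full-frame (254,164) and (291,170), the same as at the start. I'll enlarge the overlapping pair once and check that nothing else has moved.

```bash
python3 -c "
from h import *
a=cv2.imread('pics/m.png')
c,K=cam('top');b=c['pixels'][:,:,::-1]
print('moved between frames, basin max diff of blurred', cv2.absdiff(cv2.GaussianBlur(a,(5,5),0),cv2.GaussianBlur(np.ascontiguousarray(b),(5,5),0))[140:250,150:330].max())
s,_=cam('scene');x=cv2.resize(b[170:245,160:240],None,fx=5,fy=5,interpolation=2)
y=cv2.resize(s['pixels'][165:255,320:425,::-1],None,fx=4,fy=375/90,interpolation=2)
cv2.imwrite('pics/p.png',np.hstack([x,y[:375]]))
o=cv2.imread('pics/top0.png');d=cv2.absdiff(cv2.GaussianBlur(o,(5,5),0),cv2.GaussianBlur(np.ascontiguousarray(b),(5,5),0)).max(2)
cv2.imwrite('pics/q.png',(d>40).astype(np.uint8)*255)"
```

```text
moved between frames, basin max diff of blurred 7
```

View pics/p.png

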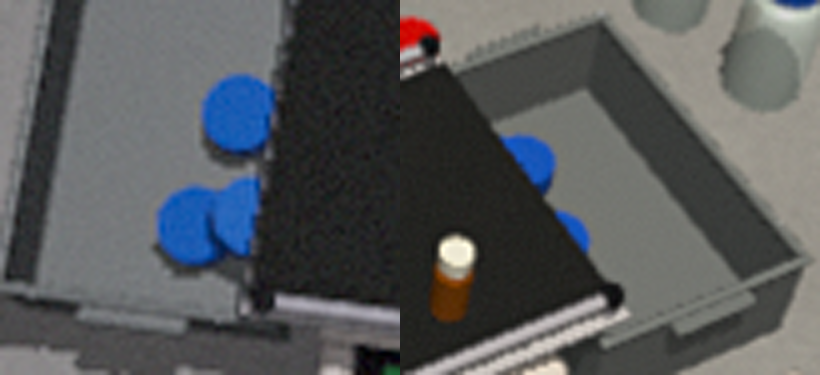

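View pics/q.png

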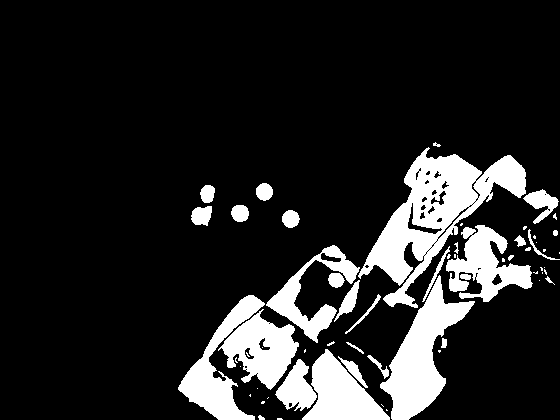

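All three caps are at rest inside the basin, with R leaning on L below the platform edge. Apart from the arm and its shadow, the only differences from the first picture are the caps' old and new spots. I'll hand it in.

```bash
python3 -c "
from plant import ctrl
print(ctrl.sign_off(), ctrl.sense()['time'])"
```

```text
the job is handed in; nothing more can be done
the job is handed in; nothing more can be done
```

The job is done and handed in. I pushed all three blue caps, one at a time (left, middle, right), along the mat and off the +y end into the grey basin. Each was pushed by the two fingertips held about 25 mm apart, and none was picked up. It took about 23 s of the 64 s allowed, and the wrist force stayed under about 2 N in every reading I took.

**Final checks:**
- **Caps:** all three are in the basin and at rest, with nothing moving between two pictures. The third cap leans on the first, below the platform edge. That one shows clearly only from above, because the platform hides it in the scene view.
- **Vials:** both are upright within a pixel of where they started.
- **Surroundings:** against the first picture, only the three caps moved wherever the arm and its shadow did not block the comparison. The arm was in front of the tube rack and Petri dishes in the overhead comparison, but they look undisturbed in the scene view.
- **Clean tray:** nothing fell into it.

No check failed. The two cameras disagreed by about 3 to 4 mm on positions, which was well within the clearances used.

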